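Fit the window plate and show a knife edge to the camera

ROBOT

A 6-joint arm with a two-finger parallel gripper is mounted at the origin on the work surface. World frame = base frame: x ahead of the robot, y to its left, z up, the work surface at z = 0. Lengths are in m, angles in rad, forces in N, time in s.
With the tool pointing down it reaches from about 0.425 to 0.95 m from the base axis. Payload 14.7 kg.
Tool frame: the origin (TCP) lies midway between the tips of the shut fingers; the grasp point (between the pads) lies 19 mm behind it; z points along the fingers, y is the line along which they close (so a half turn about z gives the same grasp; the last joint's range is limited). The gripper opens to 85 mm and grips with 20 to 120 N. Pads are 22 mm wide; open, the fingers measure 114 mm over their backs; the gripper's body (76 mm by 85 mm) begins 54 mm behind the grasp point. The pads swing forward as they close: fully open they stand 13 mm farther back than shut.
Start: joints at [-1.348, 0.48, 1.596, -0, 1.065, -0.047], TCP at [0.173, -0.626, 0.231] pointing down, gripper open.
Joint ranges: [-2.75, 2.75], [-0.82, 2.05], [0.23, 2.67], [-1.56, 4.7], [0.09, 2.69], [-2.92, 2.92]. Speed limits (rad/s): [1.89, 1.89, 2.39, 3.01, 3.01, 3.01].

INTERFACE

Orientations are given as [roll, pitch, yaw] about the fixed x, y, z axes, in that order (R = Rz(yaw) Ry(pitch) Rx(roll)).
In Python, from bench import status, cams, order gives the robot as it stands. The module is installed in compiled form; this text tells all that it offers.
- The arm moves only by the shell command python3 -m creep 'ROWS' [FORCE]. ROWS is JSON, a list that holds one entry, the list of rows, each a list of 7 numbers: the turn, a rotation vector about the tool's x, y, z in degrees, then the shift along the tool's x, y, z in m, then the finger opening in m, from 0 to 0.0854. In form: [[[wx, wy, wz, dx, dy, dz, jaw], ...]]. A call has exactly 8 rows; each row shifts and turns the commanded pose from where the row before left it, along the tool's axes as they then stand; what a row does not reach is not made up. A row lasts 1/10 s, in which the tool goes at most 50 mm and 8.59 degrees, less where a joint would pass 70% of its speed; a pose out of reach is approached as far as the arm can. A call with a gripper value outside its range is refused whole. The fingers move at their own pace and stop on an object; FORCE is the grip in N (left out, the last holds). Time passes only in rows, so rows that do not move let the fingers close, or fill a call up. It gives the time, the measured TCP pose, the force, the opening and the grip force at its end, in the units of the state.
- status.sense(): the state, without advancing time (a new reading comes with each control period).
- cams.camera(name): name is "side" or "top" or "wrist"; returns (picture, depth): 420x560x3 uint8, blue, green, red; 420x560 float32, m along the optical axis (not along the pixel's ray), 0 where there is no reading.
- cams.get_calibration(name): a dict with "K" (3x3 intrinsics, pixels), "position" and "orientation" of the camera in the world; the wrist camera has in their place "mount" (4x4, takes a point from camera to tool coordinates, whose origin is the TCP and whose axes are the flange's). Camera axes: x right, y down, z forward; pixel columns grow to the right and rows downward; lengths in m; the calibration is good to about 2 mm. A picture is of the moment at which its call begins: read the wrist's pose just before it. get_calibration takes no time and is no camera call.
- order.job_done(): hands the job in; it is judged then, once.
The state is a dict: "time_s": time; "qpos": joint angles; "joint_velocities": joint speeds; "joint_torque": joint torques, N m; "ee_pos": TCP position; "tool_rot": TCP orientation; "contact_force": force on the tool from outside, world axes, zero at the start; "moment": the same for the moment, N m; "gripper_width": opening from 0.0 (shut) to 1.0 (fully open); "grip_force": force on a finger pad.
Only numpy, scipy, OpenCV 4.12 (cv2) and the standard library are available. Lean on these libraries where they do the work, as an engineer would, in place of code of your own. Each camera call takes 0.05 s, during which the arm holds its last target. There are 200 camera calls.

TASK

Set the window plate over the two pins of the low camera box so that it rests flush, and let go of it. Then pick the knife up off the sharpening stone and hold it in the air over the window for the camera below: the middle of the blade 120 mm above the plate's top and centred over the window, the knife level from handle to tip and lengthwise along the window, with its cutting edge tipped down about 30 degrees. Finish while still holding it there, and leave the three loose stones lying about where they are.

Things in the scene. Friction and masses are not known exactly. Their poses are not given: they have to be found in the camera images.
- stand: fixed camera box looking straight up: grey housing 200 (x) x 44 (y) mm, top 45 mm above the bench, on a dark foot 240 x 100 x 8 mm; lens and two white light panels in its top; two upright steel pins, 10 mm diameter, 17 mm tall, conical tips, at x = -80 and +80 mm. Origin under its centre on the bench, x along its length (roughly to the robot's left), z up.
- seat (a point): the centre of the camera box's top face, midway between the pins, 45 mm above the bench; axes as the box's. The plate's underside rests here when flush; the plate's top is then 8 mm above this point. The window's centre is straight above it.
- plate: loose flat steel window plate 190 (x) x 64 (y) x 8 (z) mm, 0.2 kg; a 100 x 28 mm window slot lengthwise in the middle, a 13 mm through hole at x = -80 and +80 mm. Origin: centre of its underside, x along its length, z up. Fits either way round. Grip it across its 64 mm width at the middle: it overhangs its rest and the camera box by 10 mm on each long side.
- rest: fixed black rubber block the plate starts on, 150 (x) x 44 (y) x 20 mm tall; origin under its centre. It stands at the left or the right of the camera box, with the stone holder on the other side.
- holder: fixed stone holder: black base 310 (x) x 80 (y) x 14 mm with a pale green stone 160 x 60 mm (top 44 mm above the bench, x = -15 to 145 mm) and a rubber block at the robot's end (top 36 mm, x = -145 to -120 mm). The blade lies on the stone, the handle's butt on the block; between them the handle is free, 22 mm above the base. Origin under its centre, x away from the robot.
- knife: loose square-ended knife lying flat, 0.2 kg. White handle 115 (x) x 28 (y) x 20 (z) mm; steel blade 150 x 42 x 4 mm at the handle's mid-thickness, starting at x = 55 mm. Origin: centre of the handle's underside; x towards the blade's end, y from spine to cutting edge, z up. Cutting edge: the bright long side, y = +28 mm, 14 mm beyond the handle's side; the spine (y = -14) is flush with the handle.
- knife_grip (a point): a point on the handle's axis for gripping it across its 28 mm width: 25 mm from the handle's centre towards the blade, at mid-thickness (10 mm above the underside), over the holder's free gap; the knife balances about 13 mm from here towards the blade. Axes as the knife's.
- blade_mid (a point): the middle of the blade: 130, 7, 10 mm in the knife's axes (105 mm along x from knife_grip); axes as the knife's.
- green_stone: spare green sharpening stone, 160 x 60 x 25 mm slab, lying loose beyond the camera box; origin under its centre, x along its length
- tan_stone: small tan rubbing stone, 70 x 35 x 25 mm, loose between the robot and the camera box; origin under its centre
- slate_slip: dark flat slip stone, 110 x 40 x 12 mm, loose between the robot and the camera box; origin under its centre

How it is judged:
By the outcome, as a careful person would: the job done as asked, in the order asked, and still so for the second after the job is handed in, while the arm keeps its last pose, push and grip.
It also fails if it takes over 54 s, if anything falls off the work surface, if the arm or the gripper's body presses on something with over 40 N, if the wrist force passes 120 N, or if a joint passes its speed limit or range.

## Working session

There is one attempt and no reset: what is moved stays moved. The work goes in short steps, Python scripts to look and compute and a shell command to move; the robot and the scene stay as the last step left them, time stands still between calls to the robot, and variables do not carry over. Pictures are saved under pics/ and viewed, at most 10 in all, crops included, and the job is handed in when it is done.

```bash
mkdir -p pics; cat > h.py <<'E'
import numpy as np, cv2
from scipy.spatial.transform import Rotation as R
from bench import status,cams,order
def snap(n,f):
    s=status.sense(); p,d=cams.camera(n); cv2.imwrite(f'pics/{f}.png',p); np.savez(f'pics/{f}.npz',d=d,p=s['ee_pos'],r=s['tool_rot'],n=n); return p,d
def T(f):
    z=np.load(f'pics/{f}.npz'); n=str(z['n']); c=cams.get_calibration(n)
    M=np.eye(4)
    if n=='wrist':
        M[:3,:3]=R.from_euler('xyz',z['r']).as_matrix(); M[:3,3]=z['p']; M=M@np.array(c['mount'])
    else:
        o=np.array(c['orientation']); M[:3,:3]=o if o.shape==(3,3) else R.from_euler('xyz',o).as_matrix(); M[:3,3]=c['position']
    return M,np.array(c['K']),z['d']
def px(f,u,v,z=None):
    M,K,d=T(f); r=np.linalg.inv(K)@[u,v,1]
    if z is None:
        k=np.median(d[int(v)-1:int(v)+2,int(u)-1:int(u)+2])
    else:
        w=M[:3,:3]@r; k=(z-M[2,3])/w[2]
    return M[:3,:3]@(r*k)+M[:3,3]
E
python3 - <<'E'
from h import *
print(status.sense())
for n in('top','side','wrist'): print(n,cams.get_calibration(n))
snap('top','top1')
E
```

```text
{'time_s': 0.0, 'qpos': array([-1.34759607e+00,  4.80831404e-01,  1.59684977e+00, -2.65195314e-06,
        1.06508995e+00, -4.65909052e-02]), 'joint_velocities': array([-0.00265261, -0.0004356 , -0.00033449, -0.0007864 ,  0.0002649 ,
        0.00165198]), 'joint_torque': array([-6.90731522e-04, -9.50669074e+01, -4.30187845e+01, -1.53505594e-04,
        1.24842345e-02,  2.75878324e-05]), 'ee_pos': array([ 0.17318209, -0.62609441,  0.23068165]), 'tool_rot': array([-3.14041535e+00, -5.25702743e-05,  2.69792414e-01]), 'contact_force': array([ 0.76459404, -0.29627741,  0.11239287]), 'moment': array([-0.06322827, -0.04961437,  0.09083748]), 'grip_force': 0.0, 'gripper_width': 0.9995717100301988}
top {'K': array([[402.02511516,   0.        , 284.53630962],
       [  0.        , 402.02511516, 206.55113275],
       [  0.        ,   0.        ,   1.        ]]), 'position': array([0.53736494, 0.00501542, 1.1316605 ]), 'orientation': array([-3.1007273 , -0.01908977, -1.5422554 ])}
side {'K': array([[413.3685981 ,   0.        , 273.34075715],
       [  0.        , 413.3685981 , 212.33738257],
       [  0.        ,   0.        ,   1.        ]]), 'position': array([0.47402157, 0.80765256, 0.55696215]), 'orientation': array([-2.09986073,  0.00927104, -3.02373352])}
wrist {'K': array([[321.16572339,   0.        , 279.05735899],
       [  0.        , 321.16572339, 208.21662326],
       [  0.        ,   0.        ,   1.        ]]), 'mount': array([[-9.23797687e-04, -9.57306319e-01, -2.89073966e-01,
         7.30949645e-02],
       [ 9.99999120e-01, -1.15974166e-03,  6.44925403e-04,
        -1.41691905e-03],
       [-9.52642285e-04, -2.89073116e-01,  9.57306548e-01,
        -1.42350522e-01],
       [ 0.00000000e+00,  0.00000000e+00,  0.00000000e+00,
         1.00000000e+00]])}
```

View pics/top1.png

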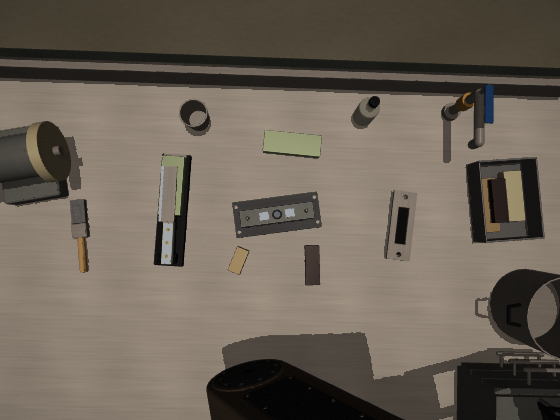

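The top view shows the plate on its rest at (401,225), the camera box at (277,214), the holder and knife at (172,210), and the loose stones at (292,144), (238,260) and (312,265). I'll enlarge it.

```bash
python3 - <<'E'
from h import *
p=cv2.imread('pics/top1.png')
a=cv2.resize(p[145:275,150:330],None,fx=4.4,fy=4.4,interpolation=cv2.INTER_CUBIC)
cv2.imwrite('pics/c1.png',a)
b=cv2.resize(p[180:270,370:430],None,fx=6.5,fy=6.5,interpolation=cv2.INTER_CUBIC)
cv2.imwrite('pics/c2.png',b)
E
```

```text
(no output)
```

View pics/c1.png

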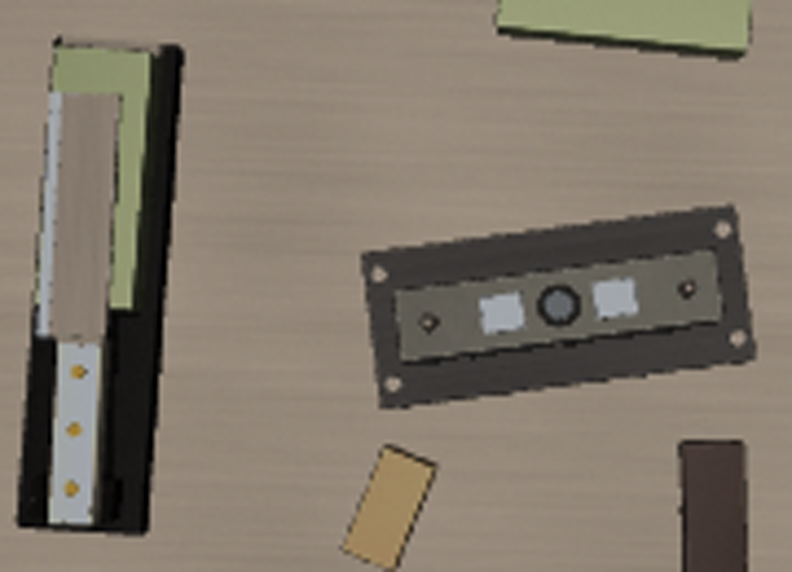

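View pics/c2.png

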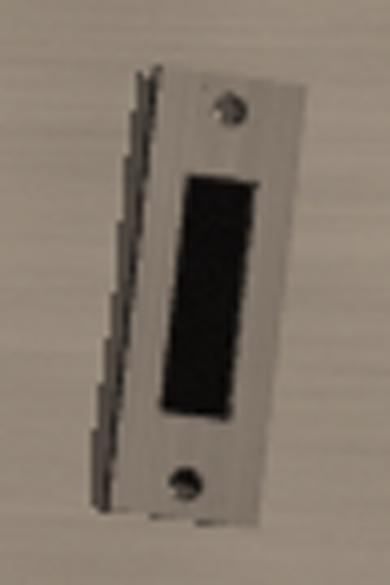

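The crops show pin tips at c1 (429,322) and (687,288). The knife's handle spans (58,342) to (92,523), with the bright cutting edge on the left (world +y). In c2 the plate's holes are at (231,109) and (185,485).

```bash
python3 - <<'E'
from h import *
np.set_printoptions(precision=4,suppress=True)
c1=lambda x,y,z:px('top1',150+(x+.5)/4.4-.5,145+(y+.5)/4.4-.5,z)
c2=lambda x,y,z:px('top1',370+(x+.5)/6.5-.5,180+(y+.5)/6.5-.5,z)
def two(n,a,b):
    d=b-a; print(n,'mid',(a+b)/2,'len',np.hypot(*d[:2]),'yaw',np.degrees(np.arctan2(d[1],d[0])))
two('pins',c1(687,288,.062),c1(429,322,.062))
two('lights',c1(616,298,.045),c1(502,313,.045))
cs=[c1(*q,.008) for q in[(361,253),(735,206),(756,355),(382,408)]]; print('foot c',sum(cs)/4); two('foot',(cs[1]+cs[2])/2,(cs[0]+cs[3])/2)
two('holes',c2(185,485,.028),c2(231,109,.028))
cs=[c2(*q,.028) for q in[(158,66),(306,84),(258,527),(110,511)]]; print('plate c',sum(cs)/4); two('plate',(cs[2]+cs[3])/2,(cs[0]+cs[1])/2)
two('handle',(c1(49,523,.056)+c1(92,523,.056))/2,(c1(58,342,.056)+c1(103,342,.056))/2)
two('blade',(c1(37,336,.048)+c1(105,339,.048))/2,(c1(50,94,.048)+c1(119,94,.048))/2)
print('tip w',c1(50,94,.048)-c1(119,94,.048))
two('stone',c1(134,309,.044),c1(152,48,.044))
# depth checks
for n,u,v in[('plate',388,225),('handle',150+73/4.4,145+450/4.4),('blade',150+85/4.4,145+220/4.4),('boxtop',150+470/4.4,145+330/4.4),('bench',340,220)]: print(n,px('top1',u,v))
E
```

```text
pins mid [0.5614 0.0067 0.062 ] len 0.1573043851213834 yaw 99.16976099261197
lights mid [0.5615 0.0062 0.045 ] len 0.0706100520087666 yaw 99.15777555432184
foot c [0.5624 0.0063 0.008 ]
foot mid [0.5624 0.0063 0.008 ] len 0.2396026047700063 yaw 99.27537412590725
holes mid [ 0.5411 -0.339   0.028 ] len 0.16082567890748245 yaw -6.061135849611143
plate c [ 0.5412 -0.339   0.028 ]
plate mid [ 0.5412 -0.339   0.028 ] len 0.18956967878458167 yaw -5.253239519171431
handle mid [0.4764 0.2954 0.056 ] len 0.10894838723206136 yaw -0.8389937796855929
blade mid [0.6079 0.3015 0.048 ] len 0.14915918420387578 yaw -0.8371291056757552
tip w [-0.0013  0.042   0.    ]
stone mid [0.6323 0.2637 0.044 ] len 0.16098647663805943 yaw -1.6882250682478974
plate [ 0.5407 -0.3093 -0.0007]
handle [0.4646 0.2956 0.0554]
blade [0.6043 0.2963 0.0469]
boxtop [0.5439 0.0593 0.0449]
bench [ 0.5509 -0.173  -0.0012]
```

```bash
python3 -m creep '[[[0,0,7.1,0,0,0,0.085],[0,0,7.1,0,0,0,0.085],[0,0,7.1,0,0,0,0.085],[0,0,0,0.03,-0.031,0.005,0.085],[0,0,0,0.03,-0.031,0.005,0.085],[0,0,0,0.03,-0.031,0.005,0.085],[0,0,0,0.03,-0.031,0.005,0.085],[0,0,0,0.03,-0.031,0.005,0.085]]]' 60
python3 -m creep '[[[0,0,0,0.025,-0.024,0.007,0.085],[0,0,0,0.025,-0.024,0.007,0.085],[0,0,0,0.025,-0.024,0.007,0.085],[0,0,0,0.025,-0.024,0.007,0.085],[0,0,0,0.025,-0.024,0.007,0.085],[0,0,0,0.0315,-0.024,0.01,0.085],[0,0,0,0.031,-0.0233,0.01,0.085],[0,0,0,0,0,0,0.085]]]'
python3 - <<'E'
from h import *
snap('wrist','w1'); s=status.sense(); print(s['ee_pos'],np.degrees(s['tool_rot']))
E
```

```text
time_s: 0.85
ee_pos: [0.3392, -0.4861, 0.2058]
tool_rot: [-3.141, 0.0, -0.102]
contact_force: [-0.6, -0.1, 0.7]
gripper_width: 0.995
grip_force: 0.0
time_s: 1.65
ee_pos: [0.5446, -0.3373, 0.1496]
tool_rot: [-3.14, 0.001, -0.099]
contact_force: [-1.0, -0.3, -0.2]
gripper_width: 0.996
grip_force: 0.0
[ 0.54291415 -0.33838854  0.15002177] [-1.79947100e+02  8.16776616e-02 -5.67601039e+00]
```

View pics/w1.png

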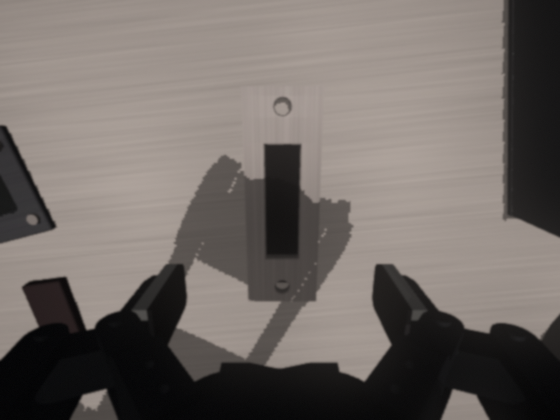

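The wrist view shows the plate straight below: holes at (282,106) and (282,286), slot corners at (264,144), (300,144), (266,257) and (299,257).

```bash
python3 - <<'E'
from h import *
np.set_printoptions(precision=4,suppress=True)
a,b=px('w1',282,286,.028),px('w1',282,106,.028); d=b-a
print((a+b)/2,np.hypot(*d[:2]),np.degrees(np.arctan2(d[1],d[0])))
q=[px('w1',u,v,.028) for u,v in[(264,144),(300,144),(299,257),(266,257)]];print(sum(q)/4, q[0]-q[1])
print(px('w1',255,200),px('w1',310,200))
for i in range(2): s=status.sense(); print(s['ee_pos'],np.degrees(s['tool_rot']))
E
```

```text
[ 0.5416 -0.3384  0.028 ] 0.15888817308346753 -5.565532049187051
[ 0.5416 -0.3386  0.028 ] [0.0029 0.029  0.    ]
[ 0.5469 -0.3157  0.0277] [ 0.5423 -0.3624  0.0277]
[ 0.5429 -0.3384  0.15  ] [-179.9471    0.0817   -5.676 ]
[ 0.5429 -0.3384  0.15  ] [-179.9471    0.0817   -5.676 ]
```

```bash
python3 -m creep '[[[0,0,0,-0.0015,0,0.025,0.085],[0,0,0,0,0,0.025,0.085],[0,0,0,0,0,0.025,0.085],[0,0,0,0,0,0.025,0.085],[0,0,0,0,0,0.02,0.085],[0,0,0,0,0,0.015,0.085],[0,0,0,0,0,0.01,0.085],[0,0,0,0,0,0,0.085]]]' 60
python3 -m creep '[[[0,0,0,0,0,0,0.05],[0,0,0,0,0,0,0.05],[0,0,0,0,0,0,0.05],[0,0,0,0,0,0,0.05],[0,0,0,0,0,0,0.05],[0,0,0,0,0,0,0.05],[0,0,0,0,0,0,0.05],[0,0,0,0,0,0,0.05]]]' 60
python3 -c "
from h import *
s=status.sense();print(s)"
```

```text
time_s: 2.5
ee_pos: [0.5395, -0.34, 0.0053]
tool_rot: [-3.141, 0.001, -0.102]
contact_force: [-0.1, -0.3, 0.8]
gripper_width: 0.992
grip_force: 0.0
time_s: 3.3
ee_pos: [0.5408, -0.3405, 0.0076]
tool_rot: [3.141, -0.001, -0.102]
contact_force: [-3.2, -0.1, 6.4]
gripper_width: 0.732
grip_force: 65.3
{'time_s': 3.3, 'qpos': array([-6.09220021e-01,  7.40040376e-01,  1.77313977e+00, -2.18483026e-04,
        6.26845819e-01,  1.06350328e+00]), 'joint_velocities': array([ 0.00094463,  0.00144762,  0.00125482, -0.00111308, -0.00086397,
        0.0018344 ]), 'joint_torque': array([ 7.05116987e-01, -9.94479418e+01, -2.71227175e+01,  3.33018824e-01,
       -7.06675798e-01, -6.09674971e-04]), 'ee_pos': array([ 0.54080694, -0.34046377,  0.00764285]), 'tool_rot': array([ 3.14071928e+00, -1.30697621e-03, -1.01749557e-01]), 'contact_force': array([-3.2383288 , -0.07995663,  6.37042271]), 'moment': array([-0.16747787,  0.39564209, -0.0118103 ]), 'grip_force': 65.25726914405823, 'gripper_width': 0.7324855526466277}
```

```bash
python3 -m creep '[[[0,0,0,0,0,-0.01,0.05],[0,0,0,0,0,-0.03,0.05],[0,0,0,0,0,-0.03,0.05],[0,0,0,0,0,-0.03,0.05],[0,0,0,0.0092,-0.0375,-0.0095,0.05],[0,0,0,0.0092,-0.0375,-0.0095,0.05],[0,0,0,0.0092,-0.0375,-0.0095,0.05],[0,0,0,0.0092,-0.0375,-0.0095,0.05]]]' 60
python3 -m creep '[[[0,0,0,0.0092,-0.0375,-0.0095,0.05],[0,0,0,0.0092,-0.0375,-0.0095,0.05],[0,0,0,0.0092,-0.0375,-0.0095,0.05],[0,0,0,0.0092,-0.0375,-0.0095,0.05],[0,0,0,0.0092,-0.0375,-0.0095,0.05],[0,0,0,0.0092,-0.0375,-0.0095,0.05],[0,0,-7.5,0,0,0,0.05],[0,0,-7.5,0,0,0,0.05]]]'
python3 -m creep '[[[0,0,-7.5,0,0,0,0.05],[0,0,-7.5,0,0,0,0.05],[0,0,-7.5,0,0,0,0.05],[0,0,-7.5,0,0,0,0.05],[0,0,-7.5,0,0,0,0.05],[0,0,-7.5,0,0,0,0.05],[0,0,-7.5,0,0,0,0.05],[0,0,-7.5,0,0,0,0.05]]]'
python3 -m creep '[[[0,0,-7.5,0,0,0,0.05],[0,0,-7.5,0,0,0,0.05],[0,0,-7.5,0,0,0,0.05],[0,0,-7.5,0,0,0,0.05],[0,0,0,0,0,0,0.05],[0,0,0,0,0,0,0.05],[0,0,0,0,0,0,0.05],[0,0,0,0,0,0,0.05]]]'
python3 - <<'E'
from h import *
s=status.sense(); print(s['ee_pos'],np.degrees(s['tool_rot']),s['gripper_width'],s['grip_force'])
snap('wrist','w2')
E
```

```text
time_s: 4.1
ee_pos: [0.5926, -0.1932, 0.1459]
tool_rot: [3.141, -0.001, -0.102]
contact_force: [1.3, -0.0, -2.4]
gripper_width: 0.734
grip_force: 66.9
time_s: 4.9
ee_pos: [0.6704, 0.0253, 0.2027]
tool_rot: [3.141, -0.001, 0.167]
contact_force: [-0.7, -0.7, -1.9]
gripper_width: 0.729
grip_force: 66.9
time_s: 5.7
ee_pos: [0.6699, 0.0237, 0.2024]
tool_rot: [3.141, -0.0, 1.213]
contact_force: [0.0, 0.7, -2.3]
gripper_width: 0.73
grip_force: 66.9
time_s: 6.5
ee_pos: [0.67, 0.0237, 0.2015]
tool_rot: [3.141, 0.0, 1.729]
contact_force: [0.4, 0.5, -2.4]
gripper_width: 0.731
grip_force: 66.9
[0.67002027 0.02365219 0.20148325] [1.79991238e+02 1.17386424e-03 9.90429920e+01] 0.7306787761381565 66.944020986557
```

View pics/w2.png

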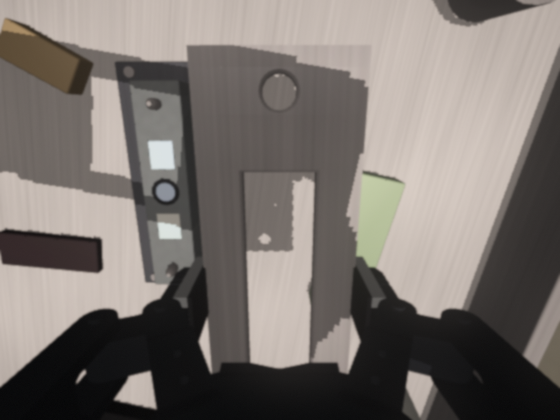

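The wrist view shows the plate held level, near hole at (279,91). Left of it is the box: pins about (153,104) and (173,268), lens (165,191).

```bash
python3 - <<'E'
from h import *
p=cv2.imread('pics/w2.png'); e=lambda u,v,w,h,f:cv2.resize(p[v:v+h,u:u+w],None,fx=f,fy=f,interpolation=cv2.INTER_CUBIC)
a=np.hstack([e(135,80,50,50,6),e(150,240,50,50,6)]); cv2.imwrite('pics/c3.png',a)
E
```

```text
(no output)
```

View pics/c3.png

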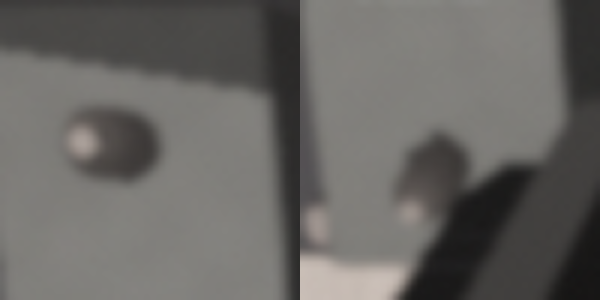

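Pin tips at image (148.3,103.1) and (167.9,274.6).

```bash
python3 - <<'E'
from h import *
np.set_printoptions(precision=4,suppress=True)
def two(n,a,b):
    d=b-a; print(n,'mid',(a+b)/2,'len',np.hypot(*d[:2]),'yaw',np.degrees(np.arctan2(d[1],d[0])))
two('pins',px('w2',167.9,274.6,.062),px('w2',148.3,103.1,.062))
two('lights',px('w2',169,227,.045),px('w2',161,155,.045)); print('lens',px('w2',165,191,.045), 'ztop',px('w2',140,130)[2])
# plate in hand
zt=px('w2',220,130)[2]; print('plate top z',zt,px('w2',345,130)[2],px('w2',225,250)[2])
h=px('w2',279,91.5,zt); m=(px('w2',244,171,zt)+px('w2',315,171,zt))/2
two('hole-slotend',m,h)
d=(h-m)/np.linalg.norm(h-m); print('plate centre',h-.08*d, m-.05*d)
two('left edge',px('w2',207,330,zt),px('w2',190,60,zt)); two('right edge',px('w2',350,330,zt),px('w2',369,60,zt))
print(np.load('pics/w2.npz')['p'])
E
```

```text
pins mid [0.5616 0.008  0.062 ] len 0.15948796444679664 yaw 99.0757547996884
lights mid [0.5616 0.0069 0.045 ] len 0.07091000957397718 yaw 99.24498485126769
lens [0.5614 0.0081 0.045 ] ztop 0.04445383700289118
plate top z 0.2215158254806448 0.2210507052997931 0.22186816987413038
hole-slotend mid [0.6585 0.0902 0.2215] len 0.028775759426079982 yaw 99.37644873671378
plate centre [0.6692 0.0254 0.2215] [0.669  0.0267 0.2215]
left edge mid [0.6319 0.0546 0.2215] len 0.11135095061939368 yaw 98.29343892681187
right edge mid [0.6946 0.0645 0.2215] len 0.11146978096024901 yaw 99.27015436878294
[0.67   0.0237 0.2015]
```

```bash
python3 -m creep '[[[0,0,0,-0.001,-0.0365,0,0.05],[0,0,0,0,-0.0365,0,0.05],[0,0,0,0,-0.0365,0.015,0.05],[0,0,0,0,0,0.03,0.05],[0,0,0,0,0,0.03,0.05],[0,0,0,0,0,0.03,0.05],[0,0,0,0,0,0.015,0.05],[0,0,0,0,0,0,0.05]]]' 60
python3 - <<'E'
from h import *
s=status.sense(); print(s['ee_pos'],np.degrees(s['tool_rot']),s['contact_force'])
snap('top','t2');p,_=snap('side','s2')
t=cv2.imread('pics/t2.png')[170:250,220:340]
cv2.imwrite('pics/c4.png',np.vstack([cv2.resize(t,(450,300),interpolation=2),cv2.resize(p[180:300,180:360],(450,300),interpolation=2)]))
E
```

```text
time_s: 7.35
ee_pos: [0.5607, 0.0052, 0.0794]
tool_rot: [-3.138, -0.001, 1.73]
contact_force: [1.0, 0.3, -2.5]
gripper_width: 0.731
grip_force: 67.1
[0.56072715 0.00524995 0.07944175] [-1.79806988e+02 -4.02120416e-02  9.91057485e+01] [ 0.96711323  0.31369399 -2.49978026]
```

View pics/c4.png

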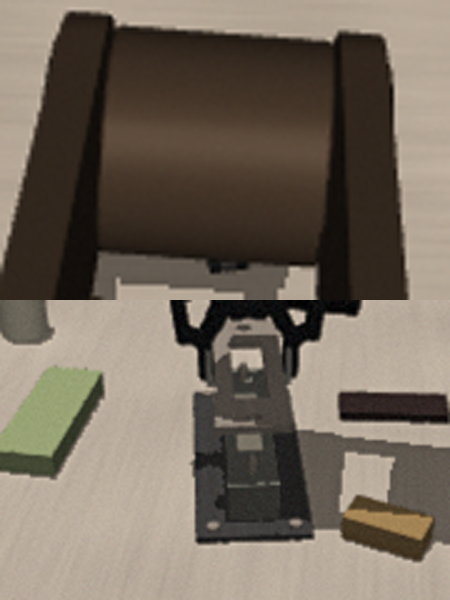

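The top view is blocked by the arm. The side view shows the plate over the box, aligned with it.

```bash
python3 -m creep '[[[0,0,0,0,0,0.01,0.05],[0,0,0,0,0,0.01,0.05],[0,0,0,0,0,0.006,0.05],[0,0,0,0,0,0.004,0.05],[0,0,0,0,0,0.004,0.05],[0,0,0,0,0,0.004,0.05],[0,0,0,0,0,0.003,0.05],[0,0,0,0,0,0,0.05]]]' 60
python3 - <<'E'
from h import *
s=status.sense(); print(s['ee_pos'],np.degrees(s['tool_rot']),s['contact_force'],s['moment'])
M=px
snap('wrist','w3')
zt=px('w3',220,130)[2]; print('plate top z',zt,px('w3',345,130)[2],px('w3',225,250)[2])
E
```

```text
time_s: 8.25
ee_pos: [0.5619, 0.0052, 0.0399]
tool_rot: [-3.141, -0.0, 1.731]
contact_force: [0.7, -0.4, -2.6]
gripper_width: 0.729
grip_force: 67.2
[0.56187652 0.0052072  0.03992622] [-1.79972101e+02 -4.85082274e-03  9.91584616e+01] [ 0.73132481 -0.42978168 -2.5950955 ] [0.00584408 0.00934345 0.05920346]
plate top z 0.06011463194679102 0.05968060257843487 0.06010762403373883
```

Plate underside is at about 52 mm with no contact force, so the pins are in the holes. Lowering the last 7 mm.

```bash
python3 -m creep '[[[0,0,0,0,0,0.002,0.05],[0,0,0,0,0,0.002,0.05],[0,0,0,0,0,0.0015,0.05],[0,0,0,0,0,0.001,0.05],[0,0,0,0,0,0.0005,0.05],[0,0,0,0,0,0,0.05],[0,0,0,0,0,0,0.05],[0,0,0,0,0,0,0.05]]]' 60
python3 - <<'E'
from h import *
s=status.sense(); print(s['ee_pos'],s['contact_force'],s['moment'])
snap('wrist','w4')
print([px('w4',*q)[2] for q in[(220,130),(345,130),(225,250)]])
E
```

```text
time_s: 9.1
ee_pos: [0.5621, 0.0052, 0.0334]
tool_rot: [3.141, 0.0, 1.731]
contact_force: [1.3, 0.5, -2.3]
gripper_width: 0.727
grip_force: 67.2
[0.56211086 0.00523447 0.03336858] [ 1.25414332  0.51367082 -2.31609947] [ 0.02055153  0.00387632 -0.0193164 ]
[np.float64(0.05365941288851256), np.float64(0.053323360849363816), np.float64(0.05345429914984434)]
```

```bash
python3 -m creep '[[[0,0,0,0,0,0.0005,0.05],[0,0,0,0,0,0.0003,0.05],[0,0,0,0,0,0,0.06],[0,0,0,0,0,0,0.085],[0,0,0,0,0,0,0.085],[0,0,0,0,0,0,0.085],[0,0,0,0,0,0,0.085],[0,0,0,0,0,0,0.085]]]' 60
python3 -m creep '[[[0,0,0,0,0,0,0.085],[0,0,0,0,0,0,0.085],[0,0,0,0,0,-0.01,0.085],[0,0,0,0,0,-0.02,0.085],[0,0,0,0,0,-0.03,0.085],[0,0,0,0,0,-0.03,0.085],[0,0,0,0,0,-0.03,0.085],[0,0,0,0,0,-0.02,0.085]]]' 60
python3 - <<'E'
from h import *
s=status.sense(); print(s['ee_pos'],np.degrees(s['tool_rot']),s['contact_force'])
snap('wrist','w5')
E
```

```text
time_s: 9.95
ee_pos: [0.5621, 0.0052, 0.0325]
tool_rot: [-3.142, -0.0, 1.731]
contact_force: [-0.7, -0.5, -0.4]
gripper_width: 0.997
grip_force: 0.0
time_s: 10.75
ee_pos: [0.5626, 0.0052, 0.1754]
tool_rot: [3.139, 0.0, 1.731]
contact_force: [-0.6, 0.5, -0.0]
gripper_width: 0.991
grip_force: 0.0
[0.56263621 0.0051837  0.17540013] [1.79866673e+02 2.73517331e-02 9.91537292e+01] [-0.55140493  0.53600669 -0.00156934]
```

View pics/w5.png

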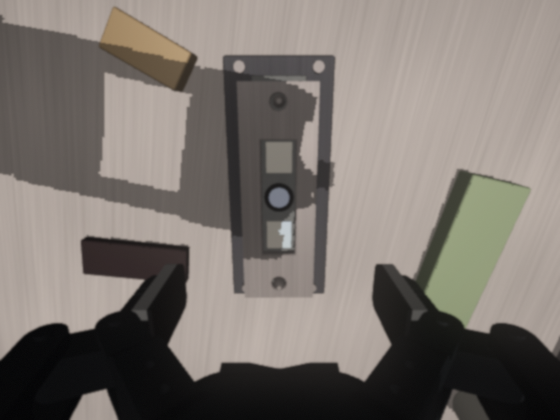

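The plate is seated, with both pins showing in its holes at (279,100) and (279,283), and it is released. Next, the knife.

```bash
python3 - <<'E'
from h import *
np.set_printoptions(precision=4,suppress=True)
print('z',[px('w5',*q)[2] for q in[(250,90),(305,90),(250,200),(305,200),(255,285),(302,285)]])
q=[px('w5',*c,.053) for c in[(261,139),(296,139),(294,254),(263,254)]];c=sum(q)/4
d=q[0]+q[1]-q[2]-q[3];print('slot',c,np.linalg.norm(d)/2,np.degrees(np.arctan2(d[1],d[0])))
a,b=px('w5',279,283,.06),px('w5',279,100,.06);print('pins',(a+b)/2,np.linalg.norm(a-b))
E
python3 -m creep '[[[0,0,0,0.037,-0.0015,0,0.085],[0,0,0,0.037,-0.0015,0,0.085],[0,0,0,0.037,-0.0015,0,0.085],[0,0,0,0.037,-0.0015,0,0.085],[0,0,0,0.037,-0.0015,0,0.085],[0,0,0,0.037,-0.0015,0,0.085],[0,0,0,0.037,-0.0015,0,0.085],[0,0,0,0.037,-0.0015,0,0.085]]]' 60
python3 -m creep '[[[0,0,-8,0,0,0,0.085],[0,0,-8,0,0,0,0.085],[0,0,-8,0,0,0,0.085],[0,0,-8,0,0,0,0.085],[0,0,-8,0,0,0,0.085],[0,0,-8,0,0,0,0.085],[0,0,-8,0,0,0,0.085],[0,0,-8,0,0,0,0.085]]]'
python3 -m creep '[[[0,0,-8,0,0,0,0.085],[0,0,-8,0,0,0,0.085],[0,0,0,0,0,0,0.085],[0,0,0,0,0,0,0.085],[0,0,0,0,0,0,0.085],[0,0,0,0,0,0,0.085],[0,0,0,0,0,0,0.085],[0,0,0,0,0,0,0.085]]]'
python3 - <<'E'
from h import *
s=status.sense(); print(s['ee_pos'],np.degrees(s['tool_rot']),s['contact_force'])
snap('wrist','w6')
E
```

```text
z [np.float64(0.05246637933291931), np.float64(0.05287058125100391), np.float64(0.0528521224391329), np.float64(0.05354340422183845), np.float64(0.05301937217908115), np.float64(0.053129324188984306)]
slot [0.5613 0.0074 0.053 ] 0.10165484366070612 99.0718895894265
pins [0.5614 0.0096 0.06  ] 0.15671008831693514
time_s: 11.6
ee_pos: [0.5025, 0.297, 0.1731]
tool_rot: [3.141, -0.0, 1.731]
contact_force: [1.9, 0.4, -1.0]
gripper_width: 0.992
grip_force: 0.0
time_s: 12.4
ee_pos: [0.503, 0.2955, 0.173]
tool_rot: [3.141, 0.0, 2.853]
contact_force: [0.3, 0.1, 0.2]
gripper_width: 0.998
grip_force: 0.0
time_s: 13.2
ee_pos: [0.5031, 0.2955, 0.1725]
tool_rot: [-3.142, -0.0, 3.126]
contact_force: [-0.4, -0.9, -0.5]
gripper_width: 0.998
grip_force: 0.0
[0.50310019 0.29552473 0.17249803] [-1.79999662e+02 -3.25641001e-03  1.79116862e+02] [-0.38302054 -0.94982819 -0.51496743]
```

View pics/w6.png

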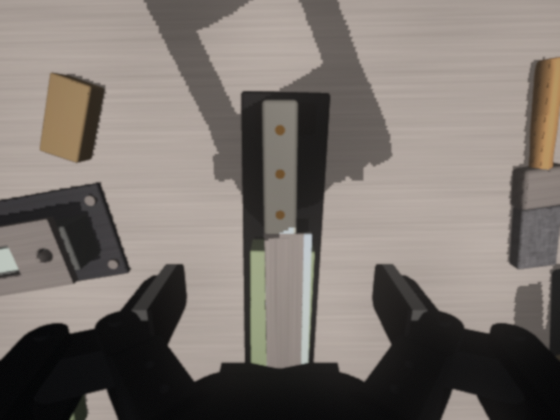

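Knife seen from the wrist: butt edge (264–297, 99), handle/blade junction (266–297, ~232), bright cutting edge on the right (world +y).

```bash
python3 - <<'E'
from h import *
np.set_printoptions(precision=4,suppress=True)
b=(px('w6',263.5,100,.056)+px('w6',297.5,100,.056))/2; e=(px('w6',265.5,228,.056)+px('w6',297.5,228,.056))/2
print('butt',b,'w',px('w6',263.5,100,.056)-px('w6',297.5,100,.056),'e',e)
j=px('w6',281,232,.056); d=(e-b)/np.linalg.norm(e-b); print('yaw',np.degrees(np.arctan2(d[1],d[0])),'len',np.linalg.norm(j-b))
print('grip',b+d*.0825,'z',px('w6',275,150)[2],px('w6',275,210)[2],px('w6',285,270)[2])
E
```

```text
butt [0.4204 0.2989 0.056 ] w [-0.0004 -0.026   0.    ] e [0.5246 0.2982 0.056 ]
yaw -0.3886725391889241 len 0.10793325399046823
grip [0.5029 0.2983 0.056 ] z 0.05587740708215677 0.056070841765467394 0.04794075865424957
```

```bash
python3 -m creep '[[[0,0,0,0,0.0015,0.025,0.085],[0,0,0,0,0,0.03,0.085],[0,0,0,0,0,0.03,0.085],[0,0,0,0,0,0.025,0.085],[0,0,0,0,0,0.02,0.085],[0,0,0,0,0,0.01,0.085],[0,0,0,0,0,0.0055,0.085],[0,0,0,0,0,0,0.085]]]' 100
python3 -m creep '[[[0,0,0,0,0,0,0.06],[0,0,0,0,0,0,0.05],[0,0,0,0,0,0,0.04],[0,0,0,0,0,0,0.035],[0,0,0,0,0,0,0.03],[0,0,0,0,0,0,0.025],[0,0,0,0,0,0,0.015],[0,0,0,0,0,0,0.015]]]' 100
python3 -m creep '[[[0,0,0,0,0,0,0.015],[0,0,0,0,0,0,0.015],[0,0,0,0,0,0,0.015],[0,0,0,0,0,0,0.015],[0,0,0,0,0,0,0.015],[0,0,0,0,0,0,0.015],[0,0,0,0,0,0,0.015],[0,0,0,0,0,0,0.015]]]' 100
```

```text
time_s: 14.05
ee_pos: [0.5031, 0.2971, 0.0269]
tool_rot: [-3.141, -0.0, 3.127]
contact_force: [0.0, -0.5, 0.4]
gripper_width: 0.995
grip_force: 0.0
time_s: 14.85
ee_pos: [0.5032, 0.2971, 0.0276]
tool_rot: [3.141, 0.0, 3.127]
contact_force: [-2.3, -2.1, 10.4]
gripper_width: 0.312
grip_force: 97.7
time_s: 15.65
ee_pos: [0.5032, 0.297, 0.0275]
tool_rot: [3.141, 0.0, 3.127]
contact_force: [-1.7, -1.3, 10.7]
gripper_width: 0.311
grip_force: 97.7
```

```bash
python3 -m creep '[[[0,0,0,0,0,-0.005,0.015],[0,0,0,0,0,-0.015,0.015],[0,0,0,0,0,-0.025,0.015],[0,0,0,0,0,-0.03,0.015],[0,0,0,0,0,-0.03,0.015],[0,0,0,0,0,-0.03,0.015],[0,0,0,0,0,-0.015,0.015],[0,0,0,0,0,0,0.015]]]' 100
python3 -m creep '[[[0,0,4,0,0,0,0.015],[0,0,7,0,0,0,0.015],[0,0,7.5,0,0,0,0.015],[0,0,7.5,0,0,0,0.015],[0,0,7.5,0,0,0,0.015],[0,0,7.5,0,0,0,0.015],[0,0,7.5,0,0,0,0.015],[0,0,7.5,0,0,0,0.015]]]'
python3 -m creep '[[[0,0,7.5,0,0,0,0.015],[0,0,7.5,0,0,0,0.015],[0,0,5.5,0,0,0,0.015],[0,0,3.5,0,0,0,0.015],[0,0,0,-0.01,0,0,0.015],[0,0,0,-0.03,0,0,0.015],[0,0,0,-0.035,-0.0018,0,0.015],[0,0,0,-0.035,-0.0018,0,0.015]]]'
python3 -m creep '[[[0,0,0,-0.035,0,0,0.015],[0,0,0,-0.03,0,0,0.015],[0,0,0,-0.015,0,0,0.015],[3,0,0,0,0,0,0.015],[5,0,0,0,0,0,0.015],[6,0,0,0,0,0,0.015],[6,0,0,0,0,0,0.015],[4,0,0,0,0,0,0.015]]]'
python3 -m creep '[[[4,0,0,0,0,0,0.015],[2,0,0,0,0,0,0.015],[0,0,0,0,0,0,0.015],[0,0,0,0,0,0,0.015],[0,0,0,0,0,0,0.015],[0,0,0,0,0,0,0.015],[0,0,0,0,0,0,0.015],[0,0,0,0,0,0,0.015]]]'
python3 - <<'E'
from h import *
s=status.sense(); M=R.from_euler('xyz',s['tool_rot']).as_matrix(); bm=s['ee_pos']+M@[-.105,.007,-.0185]
print(s['ee_pos'],np.degrees(s['tool_rot'])); print(M); print('bm',bm,'tool shift',M.T@(np.array([.5614,.0074,.173])-bm))
p,_=snap('side','s3'); t,_=snap('top','t3')
cv2.imwrite('pics/c5.png',np.hstack([cv2.resize(p[60:300,150:350],(400,480),interpolation=2),cv2.resize(t[130:290,200:333],(400,480),interpolation=2)]))
E
```

```text
time_s: 16.45
ee_pos: [0.5043, 0.2977, 0.1802]
tool_rot: [3.139, 0.004, 3.127]
contact_force: [0.4, 0.4, -3.1]
gripper_width: 0.307
grip_force: 98.5
time_s: 17.25
ee_pos: [0.5025, 0.2967, 0.1761]
tool_rot: [-3.14, -0.0, 2.144]
contact_force: [-0.4, -0.3, -2.4]
gripper_width: 0.307
grip_force: 98.5
time_s: 18.05
ee_pos: [0.5166, 0.1862, 0.1765]
tool_rot: [-3.141, 0.0, 1.734]
contact_force: [0.6, 0.2, -2.6]
gripper_width: 0.309
grip_force: 98.5
time_s: 18.85
ee_pos: [0.5302, 0.109, 0.1766]
tool_rot: [-2.719, -0.001, 1.732]
contact_force: [0.2, -0.1, -2.0]
gripper_width: 0.311
grip_force: 98.8
time_s: 19.65
ee_pos: [0.5298, 0.1089, 0.1773]
tool_rot: [-2.619, -0.0, 1.731]
contact_force: [-1.3, -0.1, -1.8]
gripper_width: 0.313
grip_force: 98.8
[0.52982032 0.10888897 0.17731201] [-1.50040631e+02 -3.39795985e-03  9.91617762e+01]
[[-1.59222602e-01  8.55322380e-01 -4.93023112e-01]
 [ 9.87242705e-01  1.37976478e-01 -7.94627718e-02]
 [ 5.93055871e-05 -4.99385740e-01 -8.66379755e-01]]
bm [0.56164687 0.00766438 0.1898381 ] tool shift [-0.0002227   0.00816107  0.01473092]
```

View pics/c5.png

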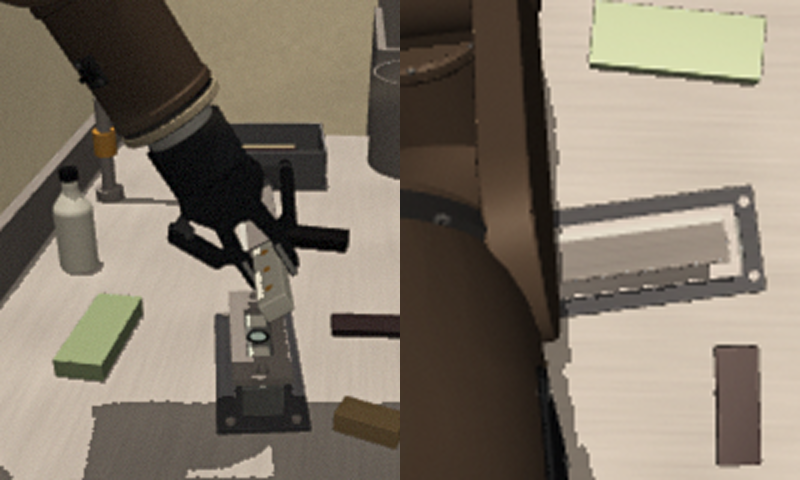

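The side view shows the knife held by its handle, tipped about its length. The top view shows the blade lying along the window, its end near (309,211) in the full picture. I'll lower it to height, then fit the blade from the depth image.

```bash
python3 -m creep '[[[0,0,0,0,0.004,0.0074,0.015],[0,0,0,0,0.0042,0.0073,0.015],[0,0,0,0,0,0,0.015],[0,0,0,0,0,0,0.015],[0,0,0,0,0,0,0.015],[0,0,0,0,0,0,0.015],[0,0,0,0,0,0,0.015],[0,0,0,0,0,0,0.015]]]' 100
cat > fit.py <<'E'
from h import *
import sys
np.set_printoptions(precision=4,suppress=True)
f=sys.argv[1]; snap('top',f)
s=status.sense(); M=R.from_euler('xyz',s['tool_rot']).as_matrix(); print('nominal bm',s['ee_pos']+M@[-.105,.007,-.0185],np.degrees(s['tool_rot']))
Tm,K,d=T(f); v,u=np.mgrid[185:235,255:325]; k=d[v,u].ravel()
P=(np.linalg.inv(K)@np.stack([u.ravel(),v.ravel(),np.ones(u.size)]))*k; P=(Tm[:3,:3]@P).T+Tm[:3,3]
P=P[(P[:,2]>.13)&(P[:,2]<.22)&(k>0)]
a=np.radians(-80.9); X=np.array([np.cos(a),np.sin(a),0]);Y=np.array([-X[1],X[0],0])
Q=P-[.5614,.0074,0]; q=np.stack([Q@X,Q@Y,P[:,2]],1)
q=q[(q[:,0]>-.04)&(abs(q[:,1])<.04)]
for _ in range(4):
    c,*_r=np.linalg.lstsq(np.c_[q[:,:2],np.ones(len(q))],q[:,2],rcond=None); e=q[:,2]-np.c_[q[:,:2],np.ones(len(q))]@c; q=q[abs(e)<max(.002,2.5*e.std())]
print(len(q),'pitch(tip up) deg',np.degrees(np.arctan(c[0])),'roll',np.degrees(np.arctan(c[1])),'z at centre',c[2],'rms',e.std())
print('along range',np.percentile(q[:,0],[.5,99.5]))
for lo in(-.03,-.01,.01,.03,.05):
    w=q[(q[:,0]>lo)&(q[:,0]<lo+.02)]
    if len(w): print(lo,'across',np.percentile(w[:,1],[1,99]),len(w))
E
python3 fit.py t4
```

```text
time_s: 20.55
ee_pos: [0.5297, 0.1089, 0.1603]
tool_rot: [-2.618, -0.0, 1.731]
contact_force: [-0.1, 0.8, -2.9]
gripper_width: 0.309
grip_force: 98.8
nominal bm [0.5614 0.0077 0.1728] [-150.011    -0.0021   99.1581]
739 pitch(tip up) deg -0.1822786800967347 roll -29.434050859696818 z at centre 0.17402524631695016 rms 0.0015354007638100028
along range [-0.0395  0.0745]
-0.03 across [-0.0186  0.0185] 130
-0.01 across [-0.0188  0.0183] 126
0.01 across [-0.0184  0.0182] 129
0.03 across [-0.0191  0.0182] 127
0.05 across [-0.019   0.0184] 130
```

The blade is level to 0.2°, tipped 29.4° edge-down, centred within 1 mm and at height within about 1.3 mm. Handing in.

```bash
python3 -c "
from bench import order
print(order.job_done())"
```

```text
the job is handed in; nothing more can be done
None
```

I handed the job in at about 21 s of the 54 s limit: the plate is flush on both pins and released, and the arm is holding the knife over the window. By my last measurement the blade is level to 0.2°, tipped edge-down 29.4°, centred within 1 mm and within about 1.3 mm of the 120 mm height; I didn't touch the three loose stones.

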